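# Clamp a flat bar: back the wing knob to its click, then run it down

### The job

Clamp the flat bar in the strap clamp. First slide the bar lengthwise under the strap's nose until its end is square against the clamp block; then, without lifting the wing knob off, turn it backwards (anticlockwise from above) under light downward pressure until you feel it drop into its thread, and only then turn it forwards (clockwise) until the bar is held tight. Go by feel and force nothing, let go of everything, and leave the nut, marker and tape measure where they lie.

Things in the scene. Friction and masses are not known exactly. Their poses are not given: they have to be found in the camera images.
- clamp: Dark steel strap clamp fixed to the table: block 50 mm wide (local x), 68 mm long (local y -33 to +35 mm), 24 mm high, with a bolted flange 100 mm wide (y -1 to +33 mm), 9 mm high, bolt heads to 15 mm. Origin on the table under the stud's axis, z up. The throat looks along its -y. With strap and knob it is 110 mm high at the start.
- stop_face (a point): Middle of the clamp block's flat front face (clamp y = -33 mm), the stop for the bar, 6 mm above the table; axes as the clamp's. A bar that is home has its centre 55 mm from here along the clamp's -y.
- strap: Bright steel strap above the block, a plate 44 mm wide, 98 mm long (clamp y -58 to +40 mm), 8 mm thick, top at z = 40 mm, slides up and down only, held up by springs (4.5 N, 0.5 N/mm). The knob presses it down onto the bar. Origin and axes as the clamp's; sinks with the strap.
- nose_foot (a point): Middle of the brass pad under the strap's nose (nose 26 mm wide, 14 mm long, clamp y -55 to -41 mm), 13.5 mm above the table until the knob presses the strap down: the 12 mm bar slides under it with 1.5 mm to spare. The pad is sprung, 10 N/mm.
- knob: Loose wing knob, 63 mm tall, 0.1 to 0.2 kg, set on the stud: steel skirt 49 mm in diameter, 24 mm high, black cap to 30 mm, and on it an upright grip bar (wings). Origin: centre of the skirt's underside, z up. At the start it rests on top of the thread, origin 47 mm above the table, not engaged. It has 1.5 mm of side play.
- knob_grip (a point): Middle of the knob's grip bar, 54 mm above the knob's origin, axes as the knob's. The bar is 14 mm thick across its flats (local y), 52 mm long (local x), from 30 mm (top of the cap) to 63 mm above the knob's origin. Grip it with 20 to 30 N and let the hand follow it down. More than about 0.5 N m spoils the thread.
- thread_axis (a point): On the stud's axis, 47 mm up. Right-hand thread, blunt start at an unknown angle: forwards it first only jams; backwards (anticlockwise from above) 5 to 75 degrees, pressed down with 4 N, it drops 7 mm onto the strap; just beyond is a stop. Then forwards: bites in about 15 degrees, meets the bar near 45, turns on lightly and ends about 30 later at a stop, bar tight; let go at 0.25 to 0.4 N m.
- bar: Plain aluminium flat bar, 30 x 110 x 12 mm, loose, flat on the table in front of the throat; origin at the centre of its underside, long axis its local y. Starts 37 to 60 mm short of the stop, up to 15 mm aside and 0.2 rad askew. Grip it across the 30 mm near the end away from the clamp; it slides on the table.
- nut: Dark hex nut, 30 mm across flats, 16 mm high, loose bystander; origin at the centre of its underside. Leave it alone.
- paint_marker: White paint marker with black cap, 138 mm long, 19 mm thick, lying down, loose bystander; origin under its middle, long axis local y. Leave it alone.
- tape: Yellow and black tape measure, 70 x 82 x 32 mm, loose bystander; origin under its middle. Leave it alone.
Things that resemble listed ones, but are neither listed nor needed, are in the scene too. Leave any pink or red look-alike of the bar alone. Of the things that look like the knob, the larger one is meant.

How it is judged:
By the outcome, as a careful person would: the job done as asked, in the order asked, and still so for the second after the job is handed in, with the robot touching nothing.
It also fails if it takes over 72 s, if anything falls off the work surface, if the arm or the gripper's body presses on something with over 40 N, if the wrist force passes 120 N, or if a joint passes its speed limit or range.

### The arm

A 6-joint arm with a two-finger parallel gripper is mounted at the origin on a cart in front of the work surface, level with it; the furniture and walls round the work are solid. World frame = base frame: x ahead of the robot, y to its left, z up, the work surface at z = 0. Lengths are in m, angles in rad, forces in N, time in s.
With the tool pointing down it reaches from about 0.35 to 0.975 m from the base axis. Payload 4.9 kg.
Tool frame: the origin (TCP) lies on the front face of the gripper's body, between the roots of the fingers; the fingertips stand ctrl.finger_overhang ahead of it and the grasp point (between the pads) lies 54 mm ahead of it (ctrl.finger_overhang is the distance from the TCP to the fingertips, in m); z points along the fingers, y is the line along which they close (so a half turn about z gives the same grasp; the last joint's range is limited). The gripper opens to 85 mm and grips with 20 to 120 N. Pads are 22 mm wide; open, the fingers measure 114 mm over their backs; the gripper's body (76 mm by 85 mm) begins 54 mm behind the grasp point. The pads swing forward as they close: fully open they stand 13 mm farther back than shut.
Start: joints at [-1.281, 0.053, 1.613, -0, 1.476, -0.119], TCP at [0.248, -0.573, 0.304] pointing down, gripper open.
Joint ranges: [-3.01, 3.01], [-1.01, 2.22], [0.06, 2.58], [-1.02, 4.17], [0.09, 2.62], [-3.14, 3.14]. Speed limits (rad/s): [2.57, 2.57, 3.14, 3.14, 3.14, 3.14].

### API

Orientations are given as a rotation vector (axis times angle).
In Python, from station import ctrl, vision gives the robot as it stands. The module is installed in compiled form; this text tells all that it offers.
- The arm moves only by the tool drive_tool, never from a script. Its argument "rows" is a list of rows, each a list of 2 entries, a list of its own where there are three numbers: the shift along the tool's x, y, z in m, then the turn about the tool's z in rad. A call has 1 to 10 rows; each row shifts and turns the commanded pose from where the row before left it, along the tool's axes as they then stand; what a row does not reach is not made up. A row lasts 1/10 s, in which the tool goes at most 50 mm and 8.59 degrees, less where a joint would pass 70% of its speed; a pose out of reach is approached as far as the arm can. A call with a gripper value outside its range is refused whole. "jaw" is the closure, from 0 (fully open) to 1 (shut), set as the call begins (left out, the last holds). The fingers move at their own pace and stop on an object; "grip_force" is the grip in N (left out, the last holds). Time passes only in rows, so rows that do not move let the fingers close. It gives the time, the measured TCP pose, the force, the opening and the grip force at its end, in the units of the state.
- ctrl.get_obs(): the state, without advancing time (a new reading comes with each control period).
- vision.get_image(name): name is "scene" or "side" or "wrist"; returns a dict with "image" (480x640x3 uint8, blue, green, red), "vertical_fov" (degrees; the focal length in pixels is half the picture's height over the tangent of half this angle, whatever the lens; pixels are square), "cx", "cy" (the principal point, pixels), "R" (3x3) and "t" (3): a world point X has camera coordinates R X + t. Camera axes: x right, y down, z forward; pixel columns grow to the right and rows downward; lengths in m; the calibration is good to about 2 mm. A picture is of the moment at which its call begins. There is no depth.
- ctrl.finish_job(): hands the job in; it is judged then, once.
The state is a dict: "t": time; "q": joint angles; "dq": joint speeds; "effort": joint torques, N m; "tool_pos": TCP position; "tool_rot": TCP orientation; "contact_force": force on the tool from outside, world axes, zero at the start; "wrist_torque": the same for the moment, N m; "opening": finger opening in m; "grip_force": force on a finger pad.
Only numpy, scipy, OpenCV 4.12 (cv2) and the standard library are available. Lean on these libraries where they do the work, as an engineer would, in place of code of your own. Each camera call takes 0.05 s, during which the arm holds its last target. There are 200 camera calls.

## Working session

There is one attempt and no reset: what is moved stays moved. The work goes in short steps, Python scripts to look and compute and a tool call to move; the robot and the scene stay as the last step left them, time stands still between calls to the robot, and variables do not carry over. Pictures are saved under pics/ and viewed, at most 10 in all, crops included, and the job is handed in when it is done.

Besides the shell and the picture viewer there is one more tool, called as a command line: name --argument value ..., lists and objects as JSON in quotes. drive_tool: Moves the arm, as the interface text tells. Its arguments: {"type":"object","properties":{"rows":{"type":"array","items":{"type":"array"}},"jaw":{"type":"number"},"grip_force":{"type":"number"}},"required":["rows"]}

```bash
mkdir -p pics
cat > h.py <<'E'
import numpy as np, cv2, pickle
from station import ctrl, vision
from scipy.spatial.transform import Rotation as Ro
def snap(n,f):
    d=vision.get_image(n); cv2.imwrite(f'pics/{f}.png',d['image']); pickle.dump(d,open(f'pics/{f}.pkl','wb')); return d
def load(f): return pickle.load(open(f'pics/{f}.pkl','rb'))
def foc(d): return 240/np.tan(np.radians(d['vertical_fov'])/2)
def ray(d,u,v,z):
    f=foc(d); R=np.array(d['R']);t=np.array(d['t']); c=-R.T@t; w=R.T@np.array([(u-d['cx'])/f,(v-d['cy'])/f,1]); return c+w*(z-c[2])/w[2]
def proj(d,X):
    p=np.array(d['R'])@np.array(X)+np.array(d['t']); return np.array([d['cx'],d['cy']])+foc(d)*p[:2]/p[2]
E
python3 - <<'E'
from h import *
for n in ('scene','side','wrist'):
    d=snap(n,n+'0'); print(n,d['vertical_fov'],d['cx'],d['cy'],-np.array(d['R']).T@d['t'])
o=ctrl.get_obs(); print(o,ctrl.finger_overhang)
E
```

```text
scene 49.95836317996202 322.2836800024053 244.80518836059107 [0.16866953 0.44199898 0.78421866]
side 46.56271837146432 323.6609128878361 235.11152265570522 [ 0.42241333 -1.12411804  0.54812508]
wrist 66.80921220766955 318.21685181880304 235.9765454230575 [ 0.32567844 -0.53998671  0.37238101]
{'t': 0.15, 'q': array([-1.28103548e+00,  5.32105819e-02,  1.61401203e+00, -1.08286180e-05,
        1.47601620e+00, -1.18992458e-01]), 'dq': array([-0.00126558, -0.00043587, -0.00433255,  0.00073172,  0.00072059,
       -0.00103017]), 'effort': array([ 1.77567249e-04, -3.94242847e+01, -3.70721412e+01, -1.41797068e-04,
        4.62047305e-03,  1.69204998e-05]), 'tool_pos': array([ 0.24830742, -0.57313638,  0.30292205]), 'tool_rot': array([-3.07460339e+00, -6.37276555e-01,  2.37262257e-04]), 'contact_force': array([-0.34592142, -0.450713  , -0.46099335]), 'wrist_torque': array([-0.01546633,  0.01631194,  0.02059611]), 'grip_force': 0.0, 'opening': 0.08521017031575993} 0.0726
```

View pics/scene0.png

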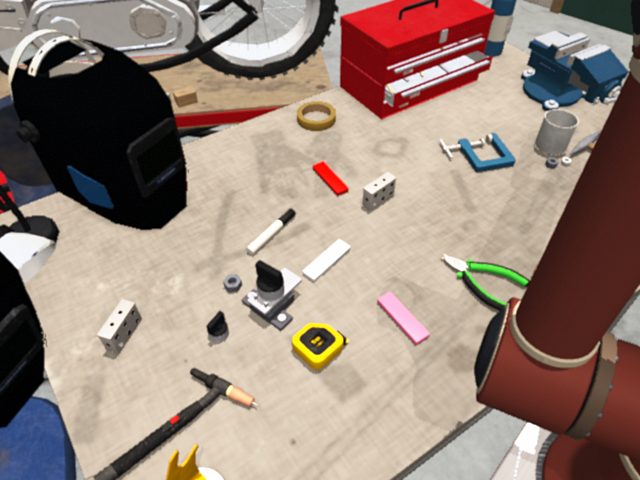

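View pics/side0.png

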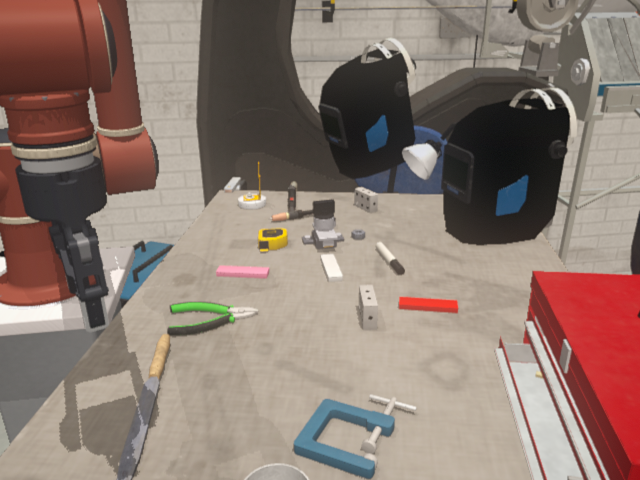

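The scene view shows the clamp at (270,290) with the large knob at (268,275), and the silver bar at (327,260). Lookalikes: bars at pink (402,317) and red (330,178); a small knob at (217,325); and drilled blocks at (379,190) and (120,325). I choose the silver bar and the knob on the clamp, and will check both in one crop.

Run:
```python
from h import *
d=load('scene0'); s=load('side0')
cv2.imwrite('pics/c1.png',cv2.resize(d['image'][215:355,200:385],None,fx=4.2,fy=4.2,interpolation=cv2.INTER_CUBIC))
print(ray(d,327,260,.012),ray(s,332,266,.012),ray(d,268,300,.0),ray(s,323,240,0))
print(ray(d,217,335,0),ray(d,232,283,.016),ray(d,270,232,.01),ray(d,320,343,.032))
```

```text
[ 0.59099685 -0.0453911   0.012     ] [ 0.59964751 -0.06045621  0.012     ] [0.61573619 0.0924982  0.        ] [0.60553626 0.10729807 0.        ]
[6.29045202e-01 2.04870190e-01 1.11022302e-16] [0.68481001 0.11710816 0.016     ] [ 0.72910424 -0.02527407  0.01      ] [0.46977211 0.11057044 0.032     ]
```

View pics/c1.png

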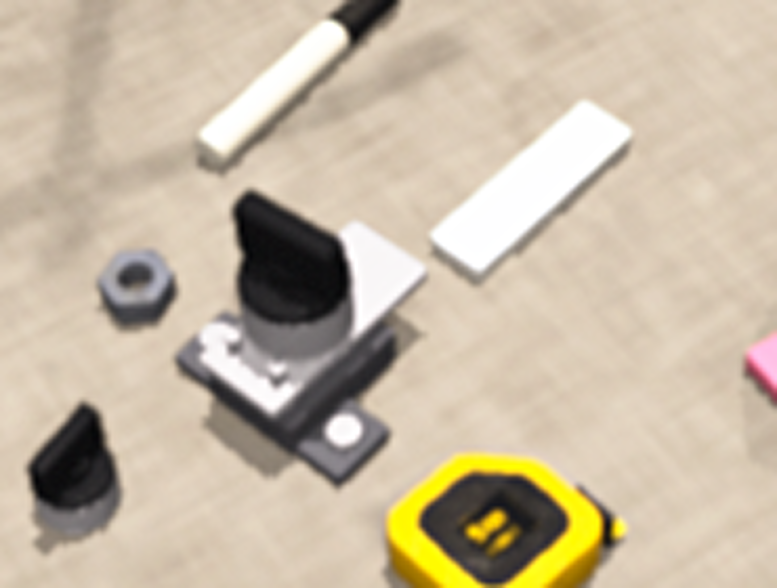

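The crop confirms the silver bar at crop (530,190) and the large knob on the clamp at crop (295,270). The small knob at crop (75,470) stays put. Next I plan a move to a wrist view.

```bash
cat >> h.py <<'E'
def plan(target,yaw_y=None):
    """shift in current tool axes to world target; turn so tool y is along world angle yaw_y (mod pi)"""
    o=ctrl.get_obs(); R=Ro.from_rotvec(o['tool_rot']).as_matrix(); sh=R.T@(np.array(target)-o['tool_pos'])
    a=np.arctan2(R[1,1],R[0,1]); tn=None
    if yaw_y is not None: tn=-((yaw_y-a+np.pi/2)%np.pi-np.pi/2)
    print('pos',o['tool_pos'].round(4),'yaw_y',round(a,4),'z',R[:,2].round(4),'shift',sh.round(4),'turn',tn,'q6',o['q'][5].round(3),'t',o['t'],'F',o['contact_force'].round(2),'M',o['wrist_torque'].round(3))
E
python3 - <<'E'
from h import *
plan([.6,-.06,.303],0)
d=load('wrist0'); o=ctrl.get_obs(); R=Ro.from_rotvec(o['tool_rot']).as_matrix()
print(R.T@(-np.array(d['R']).T@d['t']-o['tool_pos']), R.T@np.array(d['R']).T)
E
```

```text
pos [ 0.2483 -0.5731  0.3029] yaw_y -1.162 z [-5.0e-04  1.6e-03 -1.0e+00] shift [ 0.5267 -0.3311  0.0006] turn -1.1620418425760417 q6 -0.119 t 0.15 F [-0.35 -0.45 -0.46] M [-0.015  0.016  0.021]
[ 0.08418565  0.00022009 -0.06944387] [[ 7.03007131e-04 -9.45531766e-01 -3.25529086e-01]
 [ 9.99999275e-01  3.46503545e-04  1.15312741e-03]
 [-9.77521616e-04 -3.25529661e-01  9.45531324e-01]]
```

drive_tool --rows '[[[0, 0, 0], -0.145], [[0, 0, 0], -0.145], [[0, 0, 0], -0.145], [[0, 0, 0], -0.145], [[0, 0, 0], -0.145], [[0, 0, 0], -0.145], [[0, 0, 0], -0.145], [[0, 0, 0], -0.147]]'

```text
t: 0.95
tool_pos: [0.2484, -0.5733, 0.3034]
tool_rot: [-2.214, -2.228, -0.001]
contact_force: [-0.7, 0.1, 0.2]
opening: 0.0859
grip_force: 0.0
```

drive_tool --rows '[[[0.034, 0.022, 0], 0], [[0.034, 0.022, 0], 0], [[0.034, 0.022, 0], 0], [[0.034, 0.022, 0], 0], [[0.034, 0.022, 0], 0], [[0.034, 0.022, 0], 0], [[0.034, 0.022, 0], 0], [[0.034, 0.022, 0], 0]]'

```text
t: 1.75
tool_pos: [0.4249, -0.2999, 0.3036]
tool_rot: [-2.222, -2.221, -0.0]
contact_force: [1.4, 0.2, 0.7]
opening: 0.0852
grip_force: 0.0
```

drive_tool --rows '[[[0.034, 0.022, 0], 0], [[0.034, 0.022, 0], 0], [[0.034, 0.022, 0], 0], [[0.034, 0.022, 0], 0], [[0.034, 0.022, 0], 0], [[0.034, 0.022, 0], 0], [[0.034, 0.022, 0], 0], [[0.034, 0.022, 0], 0], [[0, 0, 0], 0], [[0, 0, 0], 0]]'

```text
t: 2.75
tool_pos: [0.6004, -0.0288, 0.3033]
tool_rot: [-2.219, -2.223, 0.002]
contact_force: [1.1, -0.6, 0.4]
opening: 0.0852
grip_force: 0.0
```

Run:
```python
from h import *
plan([.6,-.03,.303],0); d=snap('wrist','w1')
```

```text
pos [ 0.6004 -0.0288  0.3033] yaw_y 0.0017 z [-1.3e-03 -3.0e-04 -1.0e+00] shift [-0.0012 -0.0004  0.0003] turn 0.001720532565359978 q6 -0.173 t 2.75 F [ 1.1  -0.6   0.37] M [-0.045  0.012 -0.08 ]
```

View pics/w1.png

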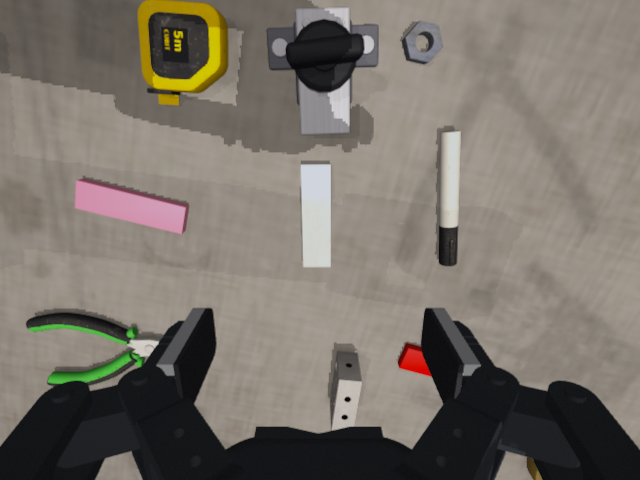

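The wrist view shows the silver bar from (301,163) to (331,267), and the strap nose corners at (301,134) and (350,133). The grip bar runs from (290,54) to (362,44). The bystanders are clear of the bar's path.

Run:
```python
from h import *
d=load('w1'); im=d['image']
g=cv2.cvtColor(im,cv2.COLOR_BGR2GRAY); m=np.zeros_like(g); m[140:280,285:345]=(g[140:280,285:345]>185)*255
m=cv2.morphologyEx(m,cv2.MORPH_OPEN,np.ones((5,5)))
c=max(cv2.findContours(m,0,2)[0],key=cv2.contourArea)
P=np.array([ray(d,u,v,.012)[:2] for u,v in c[:,0]],np.float32)*1000
r=cv2.minAreaRect(P); print('bar',r)
for p in cv2.boxPoints(r): print(p)
# strap
for u,v in [(301,134),(350,133),(297,9),(350,8)]: print('strap',ray(d,u,v,.04).round(4))
for u,v in [(280,47),(368,45)]: print('bolts',ray(d,u,v,.015).round(4))
# grip bar tops
m=np.zeros_like(g); m[0:110,270:380]=(g[0:110,270:380]<40)*255
for z,(u,v) in [(.11,(289,46)),(.11,(362,36)),(.11,(363,51)),(.11,(290,65))]: print('grip',ray(d,u,v,z).round(4))
cv2.imwrite('pics/c2.png',cv2.resize(im[0:180,255:395],None,fx=3.3,fy=3.3,interpolation=cv2.INTER_CUBIC))
```

```text
bar ((598.2036743164062, -49.94047164916992), (29.126976013183594, 108.3686294555664), 0.6886316537857056)
[582.99        4.0648966]
[ 584.2925   -104.295906]
[ 613.41736 -103.94584]
[612.11487    4.414963]
strap [0.5852 0.0351 0.04  ]
strap [0.6284 0.0361 0.04  ]
strap [0.5833 0.1311 0.04  ]
strap [0.6254 0.1319 0.04  ]
bolts [0.5665 0.1076 0.015 ]
bolts [0.644  0.1094 0.015 ]
grip [0.5814 0.0943 0.11  ]
grip [0.6284 0.1001 0.11  ]
grip [0.6294 0.0914 0.11  ]
grip [0.5818 0.0831 0.11  ]
```

View pics/c2.png

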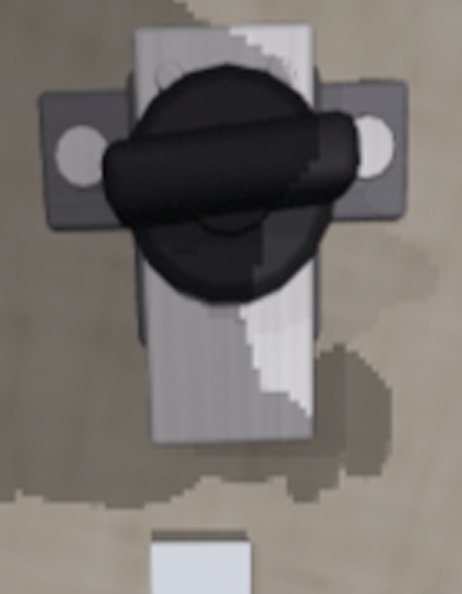

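The stud axis is about (0.6053, 0.0926) with clamp yaw +0.024. The bar centre is (0.598, -0.050) at yaw +0.012. Home for the bar is about (0.6074, 0.0046).

drive_tool --rows '[[[-0.011, 0, 0.03], -0.01], [[-0.011, 0, 0.03], 0], [[-0.011, 0, 0.03], 0], [[-0.011, 0, 0.03], 0], [[-0.011, 0, 0.03], 0], [[-0.011, 0, 0.03], 0], [[0, 0, 0], 0]]' --jaw 0.45 --grip_force 40

```text
t: 3.5
tool_pos: [0.5971, -0.0969, 0.1188]
tool_rot: [-2.208, -2.223, 0.008]
contact_force: [-0.6, -0.3, -0.4]
opening: 0.0471
grip_force: 0.0
```

Run:
```python
from h import *
plan([.5987,-.0949,.080],.012); print(ctrl.finger_overhang,ctrl.get_obs()['opening'])
d=load('w1')
for p in [(335,352),(360,352),(333,425),(357,430)]: print(ray(d,*p,.04).round(3),ray(d,*p,0).round(3))
```

```text
pos [ 0.5971 -0.0969  0.1188] yaw_y 0.0065 z [-0.0095  0.0023 -1.    ] shift [0.0019 0.002  0.0388] turn -0.005497323193184744 q6 -0.29 t 3.5 F [-0.59 -0.29 -0.44] M [-0.006  0.099 -0.008]
0.0726 0.047119184310632334
[ 0.619 -0.193  0.04 ] [ 0.621 -0.223  0.   ]
[ 0.646 -0.193  0.04 ] [ 0.652 -0.223  0.   ]
[ 0.619 -0.296  0.04 ] [ 0.621 -0.338  0.   ]
[ 0.647 -0.303  0.04 ] [ 0.653 -0.346  0.   ]
```

drive_tool --rows '[[[0.002, 0.002, 0.012], -0.005], [[0, 0, 0.012], 0], [[0, 0, 0.011], 0], [[0, 0, 0.007], 0], [[0, 0, 0], 0]]'

```text
t: 4.0
tool_pos: [0.6023, -0.093, 0.0807]
tool_rot: [-2.203, -2.237, 0.002]
contact_force: [0.3, 0.3, -0.0]
opening: 0.0473
grip_force: 0.0
```

drive_tool --rows '[[[0, 0, 0], 0], [[0, 0, 0], 0], [[0, 0, 0], 0], [[0, 0, 0], 0], [[0, 0, 0], 0], [[0, 0, 0], 0]]' --jaw 1 --grip_force 40

```text
t: 4.6
tool_pos: [0.6035, -0.0935, 0.0826]
tool_rot: [2.204, 2.237, 0.001]
contact_force: [0.4, 1.0, 3.1]
opening: 0.0276
grip_force: 39.9
```

Run:
```python
from h import *
plan([.6074+.0011,.0046-.045,.077],.024); print(ctrl.get_obs()['opening'],ctrl.get_obs()['grip_force'])
snap('wrist','w2')
```

```text
pos [ 0.6035 -0.0935  0.0826] yaw_y 0.0149 z [ 1.3e-03 -1.0e-04 -1.0e+00] shift [0.0531 0.0058 0.0056] turn -0.009073917294264655 q6 -0.291 t 4.6 F [0.39 1.01 3.12] M [0.099 0.007 0.035]
0.027602984051426662 39.86750526353717
```

View pics/w2.png

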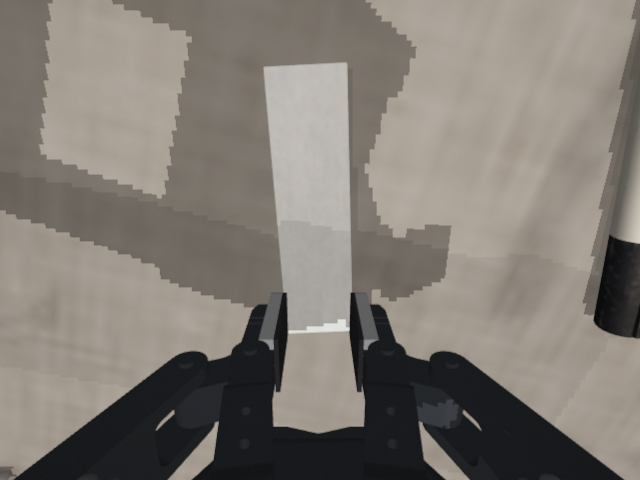

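The bar looks slightly rotated in the grip: far end corners (264,68) and (348,64), near end about (288,330) and (349,328). I'll compute its pose.

Run:
```python
from h import *
d=load('w2')
for u,v in [(264,68),(348,64),(288,331),(349,325),(275,210),(350,210)]: print((u,v),ray(d,u,v,.012).round(4),ray(d,u,v,.0).round(4))
print(proj(d,[.6035,-.0935,.0286]))
```

```text
(264, 68) [0.5834 0.004  0.012 ] [0.5818 0.0052 0.    ]
(348, 64) [0.6129 0.0057 0.012 ] [0.6137 0.007  0.    ]
(288, 331) [ 0.5906 -0.1034  0.012 ] [ 0.5896 -0.1114  0.    ]
(349, 325) [ 0.6178 -0.0999  0.012 ] [ 0.6191 -0.1076  0.    ]
(275, 210) [ 0.5861 -0.0475  0.012 ] [ 0.5847 -0.0507  0.    ]
(350, 210) [ 0.6159 -0.047   0.012 ] [ 0.617  -0.0502  0.    ]
[317.08273235 333.980279  ]
```

The fingertips were about 10 mm up, so they barely caught the bar. I'll open, go lower, align and regrip.

drive_tool --rows '[[[0, 0, 0], 0], [[0, 0, 0], 0], [[0, 0, 0], 0], [[0.006, 0, 0], -0.035], [[0, 0, 0.004], 0], [[0, 0, 0.0035], 0], [[0, 0, 0], 0], [[0, 0, 0], 0], [[0, 0, 0], 0]]' --jaw 0.45

```text
t: 5.55
tool_pos: [0.6029, -0.0875, 0.0744]
tool_rot: [2.165, 2.276, 0.0]
contact_force: [0.2, -1.2, -1.0]
opening: 0.0469
grip_force: 0.0
```

drive_tool --rows '[[[0, 0, 0], 0], [[0, 0, 0], 0], [[0, 0, 0], 0], [[0, 0, 0], 0], [[0, 0, 0], 0], [[0, 0, 0], 0]]' --jaw 1 --grip_force 40

```text
t: 6.15
tool_pos: [0.6032, -0.0876, 0.0748]
tool_rot: [2.165, 2.276, 0.001]
contact_force: [1.3, -0.1, 2.7]
opening: 0.029
grip_force: 40.1
```

Run:
```python
from h import *
plan([.6074+.0011,.0046-.045,.077],.024); print(ctrl.get_obs()['opening'],ctrl.get_obs()['grip_force'])
snap('wrist','w3')
```

```text
pos [ 0.6032 -0.0876  0.0748] yaw_y 0.05 z [ 9.e-04 -3.e-04 -1.e+00] shift [ 0.0469  0.0076 -0.0022] turn 0.02600183980166304 q6 -0.316 t 6.15 F [ 1.3  -0.13  2.68] M [-0.087 -0.008  0.037]
0.02899850203183562 40.08929908275604
```

View pics/w3.png

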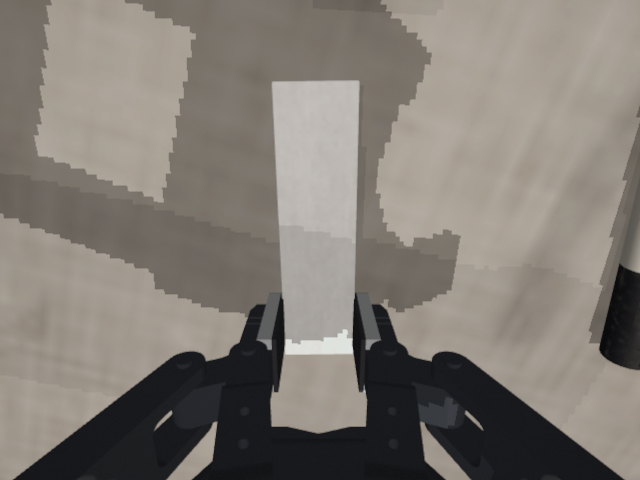

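drive_tool --rows '[[[0.003, 0.0032, 0], 0.013], [[0.003, 0.0032, 0], 0.013], [[0.006, 0, 0], 0], [[0.008, 0, 0], 0], [[0.008, 0, 0], 0], [[0.008, 0, 0], 0], [[0.006, 0, 0], 0], [[0.002, 0, 0], 0], [[0, 0, 0], 0], [[0, 0, 0], 0]]'

```text
t: 7.2
tool_pos: [0.6083, -0.0423, 0.0748]
tool_rot: [2.194, 2.249, 0.001]
contact_force: [-0.7, -0.9, 4.5]
opening: 0.0285
grip_force: 40.4
```

drive_tool --rows '[[[0.002, 0, 0], 0], [[0.002, 0, 0], 0], [[0, 0, 0], 0], [[0, 0, 0], 0]]'

```text
t: 7.6
tool_pos: [0.6082, -0.0386, 0.0748]
tool_rot: [2.194, 2.248, 0.001]
contact_force: [1.1, -3.2, 5.3]
opening: 0.0291
grip_force: 40.4
```

drive_tool --rows '[[[0.002, 0, 0], 0], [[0.002, 0, 0], 0], [[0, 0, 0], 0], [[0, 0, 0], 0]]'

```text
t: 8.0
tool_pos: [0.6081, -0.0347, 0.0748]
tool_rot: [2.194, 2.248, 0.001]
contact_force: [-0.6, -2.6, 5.1]
opening: 0.0283
grip_force: 40.4
```

Run:
```python
from h import *
plan([.6083,-.0334,.075],.024)
d=snap('scene','s4'); snap('side','sd4')
```

```text
pos [ 0.6081 -0.0347  0.0748] yaw_y 0.0244 z [ 7.e-04 -1.e-04 -1.e+00] shift [ 0.0013  0.0002 -0.0002] turn 0.0003670844051348876 q6 -0.203 t 8.0 F [-0.58 -2.62  5.06] M [-0.473  0.015 -0.017]
```

drive_tool --rows '[[[0.001, 0, 0], 0], [[0, 0, 0], 0], [[0, 0, 0], 0]]'

```text
t: 8.4
tool_pos: [0.6081, -0.0338, 0.0748]
tool_rot: [2.194, 2.248, 0.0]
contact_force: [0.6, -3.1, 5.4]
opening: 0.029
grip_force: 40.4
```

drive_tool --rows '[[[0.001, 0, 0], 0], [[0, 0, 0], 0], [[0, 0, 0], 0]]'

```text
t: 8.7
tool_pos: [0.6081, -0.0329, 0.0748]
tool_rot: [2.194, 2.248, 0.0]
contact_force: [0.9, -3.5, 5.5]
opening: 0.0287
grip_force: 40.4
```

drive_tool --rows '[[[0.001, 0, 0], 0], [[0, 0, 0], 0], [[0, 0, 0], 0]]'

```text
t: 9.0
tool_pos: [0.6081, -0.0327, 0.0748]
tool_rot: [2.192, 2.247, -0.002]
contact_force: [0.4, -7.0, 4.6]
opening: 0.0284
grip_force: 40.3
```

Contact with the stop. I'll relax the grip and push a little more so the bar squares itself.

drive_tool --rows '[[[0.001, 0, 0], 0], [[0, 0, 0], 0], [[0.001, 0, 0], 0], [[0, 0, 0], 0], [[0, 0, 0], 0]]' --grip_force 25

```text
t: 9.5
tool_pos: [0.6081, -0.0324, 0.0748]
tool_rot: [2.19, 2.245, -0.005]
contact_force: [0.4, -13.5, 3.7]
opening: 0.0287
grip_force: 40.2
```

Run:
```python
from h import *
plan([.6083,-.0334,.075],.024)
s=snap('side','sd5'); w=snap('wrist','w5')
a=cv2.resize(s['image'][190:290,270:390],None,fx=3.3,fy=3.3,interpolation=cv2.INTER_CUBIC)
b=w['image'][0:330,120:520]
cv2.imwrite('pics/c5.png',np.hstack([a,b]))
```

```text
pos [ 0.6081 -0.0324  0.0748] yaw_y 0.0248 z [ 0.001  -0.0058 -1.    ] shift [-0.001   0.0002 -0.0001] turn 0.0008492198510139382 q6 -0.195 t 9.5 F [  0.41 -13.49   3.7 ] M [-2.191  0.057 -0.064]
```

View pics/c5.png

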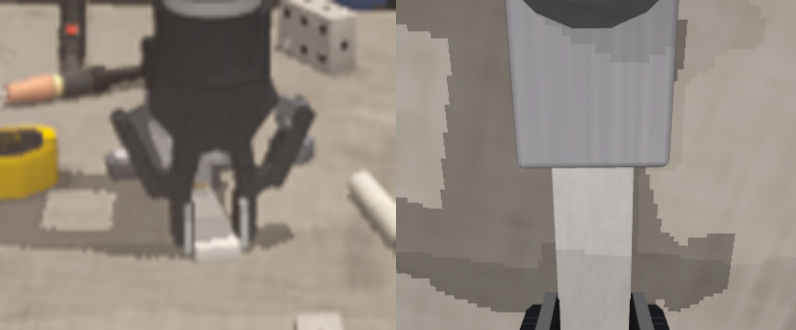

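drive_tool --rows '[[[-0.001, 0, 0], 0], [[0, 0, 0], 0], [[0, 0, 0], 0]]'

```text
t: 9.9
tool_pos: [0.6081, -0.0325, 0.0748]
tool_rot: [2.192, 2.246, -0.003]
contact_force: [0.4, -9.3, 4.0]
opening: 0.0288
grip_force: 40.3
```

Run:
```python
from h import *
plan([.6083,-.0334,.075],.024)
d=load('w5')
for u,v,z in [(243,165,.04),(392,163,.04),(233,20,.04),(402,20,.04),(277,170,.012),(357,168,.012),(284,290,.012),(355,290,.012)]: print(u,v,ray(d,u,v,z).round(4))
```

```text
pos [ 0.6081 -0.0325  0.0748] yaw_y 0.0245 z [ 9.0e-04 -3.9e-03 -1.0e+00] shift [-0.0009  0.0002 -0.0002] turn 0.0005283938338169758 q6 -0.197 t 9.9 F [ 0.39 -9.32  3.98] M [-1.634  0.039 -0.044]
243 165 [0.5855 0.036  0.04  ]
392 163 [0.6276 0.0376 0.04  ]
233 20 [0.5845 0.072  0.04  ]
402 20 [0.6268 0.0731 0.04  ]
277 170 [0.5921 0.0302 0.012 ]
357 168 [0.6209 0.0317 0.012 ]
284 290 [ 0.5943 -0.0182  0.012 ]
355 290 [ 0.6231 -0.0175  0.012 ]
```

```bash
cat > edges.py <<'E'
from h import *
from scipy.ndimage import gaussian_filter
def fit(d,u0,u1,v0,v1,z,dark=1,axis='v'):
    g=gaussian_filter(cv2.cvtColor(d['image'],cv2.COLOR_BGR2GRAY).astype(float),1)
    G=np.gradient(g,axis=1 if axis=='v' else 0)*dark; P=[]
    rng=range(v0,v1) if axis=='v' else range(u0,u1)
    for k in rng:
        a=G[k,u0:u1] if axis=='v' else G[v0:v1,k]
        i=int(np.argmax(a)); 
        if a[i]<4: continue
        s=a[max(0,i-2):i+3]; s=np.clip(s,0,None); c=(np.arange(max(0,i-2),max(0,i-2)+len(s))*s).sum()/s.sum()
        P.append(ray(d,u0+c,k,z)[:2] if axis=='v' else ray(d,k,v0+c,z)[:2])
    P=np.array(P,np.float32); 
    x=cv2.fitLine(P,cv2.DIST_HUBER,0,1e-4,1e-4).ravel()
    ang=np.arctan2(-x[0],x[1]) if axis=='v' else np.arctan2(x[1],x[0])
    ang=(ang+np.pi/2)%np.pi-np.pi/2
    res=np.abs((P-x[2:])@np.array([-x[1],x[0]])); print(len(P),'ang',ang.round(4),'pt',x[2:].round(4),'res',np.median(res).round(5))
E
python3 - <<'E'
from edges import *
d=load('w5')
print('bar L,R');fit(d,265,295,178,285,.012,1);fit(d,345,367,178,285,.012,-1)
print('strap L,R,nose');fit(d,222,255,15,150,.04,1);fit(d,385,410,15,150,.04,-1);fit(d,255,275,155,175,.04,1,'u');fit(d,360,385,155,175,.04,1,'u')
w=load('w1');print('w1 strap');fit(w,290,308,90,130,.04,1);fit(w,342,358,70,130,.04,-1);fit(w,290,310,1,5,.04,1)
print('w1 bar');fit(w,295,308,168,262,.012,1);fit(w,325,338,168,262,.012,-1)
E
```

```text
bar L,R
107 ang 0.0371 pt [0.5923 0.0098] res 2e-05
107 ang 0.0369 pt [0.6218 0.0079] res 3e-05
strap L,R,nose
135 ang 0.0334 pt [0.5845 0.0604] res 3e-05
134 ang 0.0089 pt [0.6264 0.0583] res 0.00012
8 ang 0.042 pt [0.5903 0.035 ] res 1e-05
21 ang 0.1093 pt [0.6226 0.0361] res 8e-05
w1 strap
40 ang 0.0445 pt [0.5845 0.0591] res 6e-05
60 ang 0.0479 pt [0.6268 0.0573] res 0.00011Traceback (most recent call last):
  File "<stdin>", line 5, in <module>
  File "edges.py", line 14, in fit
    x=cv2.fitLine(P,cv2.DIST_HUBER,0,1e-4,1e-4).ravel()
      ~~~~~~~~~~~^^^^^^^^^^^^^^^^^^^^^^^^^^^^^^
cv2.error: OpenCV(4.12.0) /io/opencv/modules/imgproc/src/linefit.cpp:618: error: (-215:Assertion failed) npoints2 >= 0 || npoints3 >= 0 in function 'fitLine'
```

Fitted edges give bar yaw 0.037 and strap yaw about 0.04, laterally centred, so the bar is home. Now release, lift and view the knob.

drive_tool --rows '[[[0, 0, 0], 0], [[0, 0, 0], 0], [[0, 0, 0], 0], [[0, 0, 0], 0], [[0, 0, -0.01], 0], [[0, 0, -0.042], 0], [[0, 0, -0.042], 0], [[0, 0, -0.042], 0], [[0, 0, -0.042], 0], [[0, 0, -0.042], 0]]' --jaw 0.4

```text
t: 10.9
tool_pos: [0.6075, -0.0309, 0.2971]
tool_rot: [2.194, 2.248, 0.001]
contact_force: [0.3, 0.3, -1.1]
opening: 0.0511
grip_force: 0.0
```

drive_tool --rows '[[[0.03, -0.011, 0], 0], [[0.03, -0.011, 0], 0], [[0.03, -0.011, 0], 0], [[0.029, -0.012, 0], 0], [[0, 0, 0], 0.1445], [[0, 0, 0], 0.1445], [[0, 0, 0], 0.1445], [[0, 0, 0], 0.1445], [[0, 0, 0], 0.1445], [[0, 0, 0], 0.1445]]' --jaw 0.2

```text
t: 11.9
tool_pos: [0.5598, 0.0869, 0.2952]
tool_rot: [-2.939, -1.11, -0.001]
contact_force: [0.0, 0.7, -0.0]
opening: 0.0684
grip_force: 0.0
```

drive_tool --rows '[[[0, 0, 0], 0.1445], [[0, 0, 0], 0.1445], [[0, 0, 0], 0.1445], [[0, 0, 0], 0.1445], [[0, 0, 0], 0], [[0, 0, 0], 0], [[0, 0, 0], 0]]'

```text
t: 12.6
tool_pos: [0.5599, 0.0867, 0.2947]
tool_rot: [-3.132, -0.238, -0.001]
contact_force: [0.2, 0.5, 0.4]
opening: 0.0685
grip_force: 0.0
```

Run:
```python
from h import *
plan([.6045,.093,.155],-1.42); print(ctrl.get_obs()['opening'])
d=snap('wrist','w6')
print('knob top px',proj(d,[.6045,.093,.11]),proj(d,[.6045,.093,.077]))
cv2.imwrite('pics/w6v.png',d['image'])
```

```text
pos [0.5599 0.0867 0.2947] yaw_y -1.419 z [ 3.e-04  1.e-04 -1.e+00] shift [0.045  0.0006 0.1397] turn 0.001029843725330215 q6 1.441 t 12.6 F [0.15 0.47 0.43] M [-0.018  0.032 -0.045]
0.06853332235470946
knob top px [318.28755437 170.45717306] [318.22789452 163.92548284]
```

View pics/w6v.png

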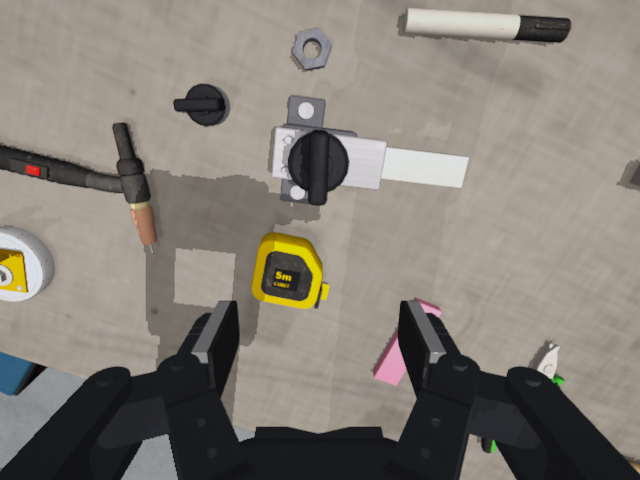

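The grip bar spans (320,131) to (317,205), centred where predicted at about (318,168). The flat bar at (425,168) is still under the nose. Descend onto the knob.

drive_tool --rows '[[[0.022, 0, 0.02], 0], [[0.0235, 0.0005, 0.02], 0], [[0, 0, 0.03], 0], [[0, 0, 0.03], 0], [[0, 0, 0.02], 0], [[0, 0, 0.012], 0], [[0, 0, 0.006], 0], [[0, 0, 0], 0], [[0, 0, 0], 0], [[0, 0, 0], 0]]'

```text
t: 13.65
tool_pos: [0.6059, 0.093, 0.1581]
tool_rot: [3.133, 0.235, 0.004]
contact_force: [-0.6, 0.5, 0.9]
opening: 0.068
grip_force: 0.0
```

drive_tool --rows '[[[0, 0, 0], 0], [[0, 0, 0], 0], [[0, 0, 0], 0], [[0, 0, 0], 0], [[0, 0, 0], 0], [[0, 0, 0], 0], [[0, 0, 0], 0], [[0, 0, 0], 0]]' --jaw 1 --grip_force 25

```text
t: 14.45
tool_pos: [0.6051, 0.093, 0.1565]
tool_rot: [-3.133, -0.235, -0.0]
contact_force: [-1.1, 1.1, 1.3]
opening: 0.0135
grip_force: 31.4
```

Run:
```python
from h import *
plan([.6045,.093,.155],-1.42)
```

```text
pos [0.6051 0.093  0.1565] yaw_y -1.421 z [ 1.e-04  1.e-04 -1.e+00] shift [-0.0006 -0.0001  0.0015] turn -0.0009839380752518778 q6 1.452 t 14.45 F [-1.14  1.06  1.27] M [0.009 0.113 0.001]
```

drive_tool --rows '[[[0, 0, 0.0005], 0], [[0, 0, 0], 0], [[0, 0, 0], 0]]'

```text
t: 14.75
tool_pos: [0.6051, 0.093, 0.1564]
tool_rot: [-3.133, -0.235, -0.0]
contact_force: [-2.5, -0.2, 5.9]
opening: 0.0135
grip_force: 31.9
```

drive_tool --rows '[[[0, 0, 0], -0.05], [[0, 0, 0], -0.05], [[0, 0, 0], 0], [[0, 0, 0], 0]]'

```text
t: 15.15
tool_pos: [0.6055, 0.0929, 0.1564]
tool_rot: [3.117, 0.39, 0.002]
contact_force: [0.0, 0.2, 4.6]
opening: 0.0135
grip_force: 31.9
```

```bash
cat > s.py <<'E'
from h import *
o=ctrl.get_obs(); R=Ro.from_rotvec(o['tool_rot']).as_matrix()
print('p',o['tool_pos'].round(4),'yaw',np.arctan2(R[1,1],R[0,1]).round(4),'F',o['contact_force'].round(2),'M',o['wrist_torque'].round(3),'t',round(o['t'],2),'q6',o['q'][5].round(3))
E
python3 s.py
```

```text
p [0.6055 0.0929 0.1564] yaw -1.3219 F [0.02 0.19 4.56] M [-0.011  0.047  0.037] t 15.15 q6 1.353
```

drive_tool --rows '[[[0, 0, 0], -0.05], [[0, 0, 0], -0.05], [[0, 0, 0], 0]]'

```text
t: 15.45
tool_pos: [0.6055, 0.093, 0.1565]
tool_rot: [3.094, 0.545, 0.002]
contact_force: [-0.5, 0.5, 5.3]
opening: 0.0135
grip_force: 32.0
```

```bash
python3 s.py
```

```text
p [0.6055 0.093  0.1565] yaw -1.2217 F [-0.52  0.53  5.34] M [ 0.044 -0.043  0.089] t 15.45 q6 1.253
```

drive_tool --rows '[[[0, 0, 0], -0.05], [[0, 0, 0], -0.05], [[0, 0, 0], 0]]'

```text
t: 15.75
tool_pos: [0.6054, 0.093, 0.1564]
tool_rot: [3.063, 0.699, 0.002]
contact_force: [0.8, 0.3, 5.5]
opening: 0.0131
grip_force: 32.0
```

```bash
python3 s.py
```

```text
p [0.6054 0.093  0.1564] yaw -1.1219 F [0.81 0.31 5.54] M [0.023 0.052 0.038] t 15.75 q6 1.153
```

drive_tool --rows '[[[0, 0, 0], -0.05], [[0, 0, 0], -0.05], [[0, 0, 0], 0]]'

```text
t: 16.05
tool_pos: [0.6055, 0.0929, 0.1563]
tool_rot: [3.024, 0.85, 0.002]
contact_force: [-0.1, -0.7, 4.8]
opening: 0.0133
grip_force: 32.0
```

```bash
python3 s.py
```

```text
p [0.6055 0.0929 0.1563] yaw -1.0224 F [-0.1  -0.68  4.79] M [-0.067 -0.111  0.054] t 16.05 q6 1.053
```

drive_tool --rows '[[[0, 0, 0], -0.05], [[0, 0, 0], -0.05], [[0, 0, 0], 0]]'

```text
t: 16.35
tool_pos: [0.6053, 0.0929, 0.1561]
tool_rot: [2.978, 1.0, 0.001]
contact_force: [1.0, -1.1, 5.1]
opening: 0.0134
grip_force: 31.9
```

```bash
python3 s.py
```

```text
p [0.6053 0.0929 0.1561] yaw -0.9229 F [ 1.   -1.11  5.07] M [-0.098 -0.178  0.072] t 16.35 q6 0.954
```

drive_tool --rows '[[[0, 0, 0], -0.05], [[0, 0, 0], -0.05], [[0, 0, 0], 0]]'

```text
t: 16.65
tool_pos: [0.6046, 0.0934, 0.1547]
tool_rot: [-2.923, -1.146, 0.001]
contact_force: [2.5, 2.2, -1.0]
opening: 0.0138
grip_force: 31.1
```

```bash
python3 s.py
```

```text
p [0.6046 0.0934 0.1547] yaw -0.8233 F [ 2.53  2.21 -1.04] M [ 0.457 -0.417  0.053] t 16.65 q6 0.854
```

It dropped in: Fz went from +5 to -1 N and z fell. Now follow it down.

drive_tool --rows '[[[0, 0, 0.001], 0], [[0, 0, 0.001], 0], [[0, 0, 0.001], 0], [[0, 0, 0], 0], [[0, 0, 0], 0]]'

```text
t: 17.15
tool_pos: [0.6049, 0.0931, 0.1524]
tool_rot: [-2.923, -1.15, 0.0]
contact_force: [2.5, 3.2, -1.9]
opening: 0.0135
grip_force: 30.9
```

```bash
python3 s.py
```

```text
p [0.6049 0.0931 0.1524] yaw -0.8213 F [ 2.47  3.25 -1.88] M [ 0.648 -0.566  0.044] t 17.15 q6 0.852
```

drive_tool --rows '[[[0, 0, 0.001], 0], [[0, 0, 0.001], 0], [[0, 0, 0.001], 0], [[0, 0, 0], 0], [[0, 0, 0], 0]]'

```text
t: 17.65
tool_pos: [0.6047, 0.0927, 0.1497]
tool_rot: [2.923, 1.15, -0.002]
contact_force: [0.0, -0.4, 0.2]
opening: 0.0132
grip_force: 31.2
```

```bash
python3 s.py
```

```text
p [0.6047 0.0927 0.1497] yaw -0.8211 F [ 0.04 -0.44  0.22] M [ 0.13   0.055 -0.013] t 17.65 q6 0.852
```

drive_tool --rows '[[[0, 0, 0.0008], 0], [[0, 0, 0], 0], [[0, 0, 0], 0]]'

```text
t: 17.95
tool_pos: [0.6051, 0.0928, 0.1495]
tool_rot: [2.923, 1.15, 0.0]
contact_force: [-1.7, -1.6, 3.1]
opening: 0.0138
grip_force: 31.7
```

```bash
python3 s.py
```

```text
p [0.6051 0.0928 0.1495] yaw -0.821 F [-1.75 -1.61  3.14] M [-0.064  0.326 -0.068] t 17.95 q6 0.852
```

Seated on the strap at z 0.1495, a 7 mm drop. Now forwards.

drive_tool --rows '[[[0, 0, 0], 0.05], [[0, 0, 0], 0.05], [[0, 0, 0], 0.05], [[0, 0, 0], 0.05], [[0, 0, 0], 0], [[0, 0, 0], 0]]'

```text
t: 18.55
tool_pos: [0.6055, 0.0929, 0.1495]
tool_rot: [3.023, 0.854, 0.002]
contact_force: [0.1, -0.6, 2.7]
opening: 0.0134
grip_force: 31.6
```

```bash
python3 s.py
```

```text
p [0.6055 0.0929 0.1495] yaw -1.0201 F [ 0.08 -0.55  2.72] M [-0.129 -0.074  0.064] t 18.55 q6 1.051
```

drive_tool --rows '[[[0, 0, 0], 0.05], [[0, 0, 0.0001], 0.05], [[0, 0, 0.0001], 0.05], [[0, 0, 0.0001], 0.05], [[0, 0, 0], 0], [[0, 0, 0], 0]]'

```text
t: 19.15
tool_pos: [0.6053, 0.093, 0.149]
tool_rot: [3.093, 0.549, 0.001]
contact_force: [-0.7, -0.0, 1.7]
opening: 0.0135
grip_force: 31.5
```

```bash
python3 s.py
```

```text
p [0.6053 0.093  0.149 ] yaw -1.2196 F [-0.69 -0.02  1.72] M [-0.004 -0.108  0.002] t 19.15 q6 1.251
```

drive_tool --rows '[[[0, 0, 0.0002], 0.05], [[0, 0, 0.0002], 0.05], [[0, 0, 0.0002], 0.05], [[0, 0, 0.0002], 0.05], [[0, 0, 0], 0], [[0, 0, 0], 0]]'

```text
t: 19.75
tool_pos: [0.6053, 0.0929, 0.1484]
tool_rot: [3.132, 0.237, 0.001]
contact_force: [0.2, 0.8, 3.7]
opening: 0.0133
grip_force: 31.7
```

```bash
python3 s.py
```

```text
p [0.6053 0.0929 0.1484] yaw -1.4195 F [0.17 0.85 3.68] M [-0.121 -0.12  -0.076] t 19.75 q6 1.45
```

drive_tool --rows '[[[0, 0, 0.0001], 0.05], [[0, 0, 0.0001], 0.05], [[0, 0, 0.0001], 0.05], [[0, 0, 0.0001], 0.05], [[0, 0, 0], 0], [[0, 0, 0], 0]]'

```text
t: 20.35
tool_pos: [0.6052, 0.0931, 0.148]
tool_rot: [-3.14, 0.076, -0.001]
contact_force: [-0.7, 1.0, 5.4]
opening: 0.0134
grip_force: 31.9
```

```bash
python3 s.py
```

```text
p [0.6052 0.0931 0.148 ] yaw -1.6194 F [-0.71  1.01  5.4 ] M [0.001 0.094 0.013] t 20.35 q6 1.65
```

drive_tool --rows '[[[0, 0, 0], 0.05], [[0, 0, 0.0001], 0.05], [[0, 0, 0.0001], 0.05], [[0, 0, 0], 0], [[0, 0, 0], 0]]'

```text
t: 20.85
tool_pos: [0.6052, 0.093, 0.1476]
tool_rot: [-3.126, 0.312, -0.001]
contact_force: [0.3, 0.9, 4.5]
opening: 0.0134
grip_force: 31.9
```

```bash
python3 s.py
```

```text
p [0.6052 0.093  0.1476] yaw -1.7695 F [0.3  0.94 4.54] M [-0.079 -0.011 -0.05 ] t 20.85 q6 1.8
```

drive_tool --rows '[[[0, 0, 0.0001], 0.05], [[0, 0, 0.0001], 0.05], [[0, 0, 0.0001], 0.05], [[0, 0, 0], 0], [[0, 0, 0], 0]]'

```text
t: 21.35
tool_pos: [0.6051, 0.093, 0.1471]
tool_rot: [-3.094, 0.545, 0.0]
contact_force: [0.2, 1.2, 4.2]
opening: 0.0132
grip_force: 31.9
```

```bash
python3 s.py
```

```text
p [0.6051 0.093  0.1471] yaw -1.9197 F [0.25 1.21 4.23] M [-0.001  0.011 -0.071] t 21.35 q6 1.951
```

drive_tool --rows '[[[0, 0, 0.0001], 0.05], [[0, 0, 0.0001], 0.05], [[0, 0, 0], 0], [[0, 0, 0], 0]]'

```text
t: 21.75
tool_pos: [0.6051, 0.0928, 0.1471]
tool_rot: [3.063, -0.699, 0.0]
contact_force: [-0.9, 0.4, 5.9]
opening: 0.0137
grip_force: 32.0
```

```bash
python3 s.py
```

```text
p [0.6051 0.0928 0.1471] yaw -2.0198 F [-0.93  0.42  5.93] M [-0.125  0.075 -0.115] t 21.75 q6 2.051
```

drive_tool --rows '[[[0, 0, 0], 0.05], [[0, 0, 0], 0.05], [[0, 0, 0], 0], [[0, 0, 0], 0]]'

```text
t: 22.15
tool_pos: [0.605, 0.093, 0.1467]
tool_rot: [-3.024, 0.851, 0.0]
contact_force: [1.7, 1.2, 3.4]
opening: 0.0136
grip_force: 31.7
```

```bash
python3 s.py
```

```text
p [0.605  0.093  0.1467] yaw -2.1195 F [1.67 1.24 3.45] M [ 0.029 -0.007 -0.   ] t 22.15 q6 2.15
```

drive_tool --rows '[[[0, 0, 0.0001], 0.04], [[0, 0, 0.0001], 0.04], [[0, 0, 0], 0], [[0, 0, 0], 0]]'

```text
t: 22.55
tool_pos: [0.6049, 0.093, 0.1466]
tool_rot: [2.988, -0.971, -0.001]
contact_force: [0.4, 1.1, 3.2]
opening: 0.0134
grip_force: 31.9
```

```bash
python3 s.py
```

```text
p [0.6049 0.093  0.1466] yaw -2.1992 F [0.38 1.08 3.22] M [0.098 0.052 0.266] t 22.55 q6 2.23
```

Torque has risen to 0.27 N m, so this is the stop. A tiny nudge will confirm it.

drive_tool --rows '[[[0, 0, 0], 0.01], [[0, 0, 0], 0], [[0, 0, 0], 0]]'

```text
t: 22.85
tool_pos: [0.6049, 0.0931, 0.1466]
tool_rot: [2.982, -0.987, -0.0]
contact_force: [-0.4, 1.5, 3.6]
opening: 0.0133
grip_force: 32.4
```

```bash
python3 s.py
```

```text
p [0.6049 0.0931 0.1466] yaw -2.2102 F [-0.38  1.49  3.62] M [0.132 0.078 0.496] t 22.85 q6 2.241
```

Firm stop. Ease off the torque, then let go.

drive_tool --rows '[[[0, 0, 0], -0.008], [[0, 0, -0.0003], 0], [[0, 0, 0], 0]]'

```text
t: 23.15
tool_pos: [0.6049, 0.093, 0.1467]
tool_rot: [-2.986, 0.977, 0.0]
contact_force: [0.0, 2.1, 2.8]
opening: 0.0133
grip_force: 31.5
```

drive_tool --rows '[[[0, 0, 0], 0], [[0, 0, 0], 0], [[0, 0, 0], 0], [[0, 0, 0], 0], [[0, 0, -0.01], 0], [[0, 0, -0.03], 0], [[0, 0, -0.04], 0], [[-0.04, 0, -0.03], 0], [[-0.04, 0, -0.03], 0], [[0, 0, 0], 0]]' --jaw 0.3

```text
t: 24.15
tool_pos: [0.5402, 0.1426, 0.294]
tool_rot: [-2.982, 0.97, -0.014]
contact_force: [0.7, 0.5, 0.5]
opening: 0.0602
grip_force: 0.0
```

```bash
python3 s.py
python3 - <<'E'
from h import *
d=snap('wrist','w7')
s=snap('scene','s7')
cv2.imwrite('pics/f7.png',np.hstack([cv2.resize(d['image'],(400,300)),cv2.resize(s['image'][205:355,200:400],(400,300))]))
E
```

```text
p [0.5402 0.1426 0.294 ] yaw -2.2 F [0.66 0.53 0.51] M [ 0.086 -0.01  -0.001] t 24.15 q6 2.324
```

View pics/f7.png

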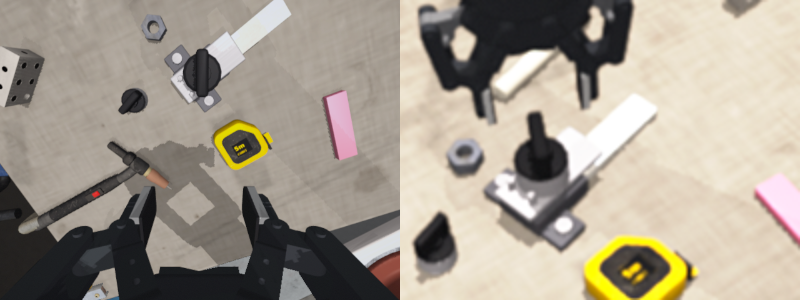

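Knob is down with its grip bar still in line with the hand at (203,70). The bar is under the nose, and nut and tape are undisturbed. One check of the bar's end and then hand in.

Run:
```python
from h import *
d=load('w6'); a=ray(d,468,157,.012);b=ray(d,463,188,.012);n=[ray(d,386,140,.04),ray(d,381,188,.04)]
print('end',(a+b)/2,'nose',(n[0]+n[1])/2,'dist',np.linalg.norm(((a+b)/2-(n[0]+n[1])/2)[:2]))
print(ctrl.finish_job())
```

```text
end [ 0.60903489 -0.05035419  0.012     ] nose [0.6077547  0.03519267 0.04      ] dist 0.08555643802070714
the job is handed in; nothing more can be done
None
```

The job is handed in. The bar is home against the stop and clamped, with the knob turned to its stop and everything released at 24 s. On the final nudge, measured knob torque briefly reached about 0.50 N m, above the 0.25–0.4 target and right at the limit where the thread spoils.

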